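# Free the sticky post box lock and hold it open

### The arm

A 6-joint arm with a two-finger parallel gripper is mounted at the origin on the work surface. World frame = base frame: x ahead of the robot, y to its left, z up, the work surface at z = 0. Lengths are in mm, angles in rad, forces in N, time in s.
With the tool pointing down it reaches from about 275 to 825 mm from the base axis. Payload 5.2 kg.
Tool frame: the origin (TCP) lies at the very end of the fingers, on their centre line; the grasp point (between the pads) lies 19 mm behind it; z points along the fingers, y is the direction in which the jaws open and shut (so a half turn about z gives the same grasp; the last joint's range is limited). The gripper opens to 93 mm and grips with 3 to 60 N. Pads are 15 mm wide; open, the fingers measure 128 mm over their backs; the gripper's body (75 mm by 188 mm) begins 65 mm behind the grasp point.
Start: joints at [-1.53, 0.259, 1.535, -0, 1.348, -0.203], TCP at [132.787, -533.735, 218.653] pointing down, gripper open.
Joint ranges: [-3.14, 3.14], [-0.91, 2.08], [0.19, 2.58], [-1.22, 4.36], [0.22, 2.71], [-3.12, 3.12]. Speed limits (rad/s): [2.57, 2.57, 3.14, 3.14, 3.14, 3.14].

### API

Orientations are given as [roll, pitch, yaw] about the fixed x, y, z axes, in that order (R = Rz(yaw) Ry(pitch) Rx(roll)).
In Python, from bench import robot gives the robot as it stands. The module is installed in compiled form; this text tells all that it offers. Calls block until the motion is done:
- robot.move_ptp(position, orientation): joint-space move of the TCP to a pose.
- robot.move_linear(position, ori=None, speed=150, f_stop=None): straight line of the TCP; ori=None keeps the orientation; speed is the mean speed in mm/s. With f_stop (N) it stops when the force on the tool has changed by that much, and returns True; else False.
- robot.move_j(angles): joint-space move.
- robot.move_gripper(opening): opening from 0.0 (shut) to 1.0 (fully open); the grip force is fixed at half the most; returns when the fingers have stopped.
- robot.sleep(seconds).
- robot.inverse_kinematics(position, orientation): joint angles nearest the present ones, or None.
- robot.get_image(name): name is "side" or "top" or "wrist"; returns a dict with "img" (384x512x3 uint8, blue, green, red), "fovy" (degrees; the focal length in pixels is half the picture's height over the tangent of half this angle, whatever the lens; pixels are square), "cx", "cy" (the principal point, pixels), "k1" (the pictures are not rectified: a ray, as slopes to the right and down, at radius r is drawn at 1 + k1 r^2 times it, then the intrinsics apply), "eye" and "orientation" of the camera in the world. Camera axes: x right, y down, z forward; pixel columns grow to the right and rows downward; lengths in mm; the calibration is good to about 2 mm. A picture is of the moment at which its call begins. There is no depth.
A pose or a line that the arm cannot do raises robot.MotionError and nothing moves.
- robot.hand_in(): hands the job in, once; it reports no verdict.
Readings, each from a call of its own:
- robot.current_t(): time.
- robot.current_qpos(): joint angles.
- robot.current_joint_vel(): joint speeds.
- robot.current_joint_efforts(): joint torques, N m.
- robot.current_tcp_pos(): TCP position.
- robot.current_eef_rot(): TCP orientation.
- robot.current_contact_force(): force on the tool from outside, world axes, zero at the start.
- robot.current_ft_torque(): the same for the moment, N m.
- robot.current_gripper_width(): opening from 0.0 (shut) to 1.0 (fully open).
Only numpy, scipy, OpenCV 4.12 (cv2) and the standard library are available. Lean on these libraries where they do the work, as an engineer would, in place of code of your own. Each camera call takes 0.05 s, during which the arm holds its last target.

### The job

The post box lies on its back on the workbench. Take the yellow-headed key out of the wooden key block, push it fully home in the post box lock (the lock pins are sticky, so the blade catches on the way in and has to be wiggled from side to side past them), then turn it a quarter turn clockwise, seen from above, to its stop. The lock springs back, so finish while still gripping the key and holding it fully in and turned; leave the other two keys and everything else on the bench where they are.

Things in the scene. Friction and masses are not known exactly. Their poses are not given: they have to be found in the camera images.
- key_yellow: Key to use, upright in the block, shoulder on the block's top. Yellow head 28 mm wide (x), 10 mm thick (y: pinch across this), 34 mm tall. Steel blade below: 12 mm wide (x), 4 mm thick (y), 31 mm long, square end. Origin: centre of the head's underside (shoulder); z up, blade along -z. Same after a half turn about z. About 30 g. Free once lifted 31 mm.
- key_blue: Same shape of key with a blue head; not to be used. It stands in the same row, heads 55 mm from centre to centre.
- key_green: Same shape of key with a green head; not to be used. The three keys can stand in any order.
- key_block: Fixed dark wooden block, 175 mm (x, along the row of keys) by 56 mm (y) by 45 mm tall, origin at the centre of its underside. Three key slots 34 mm deep at x = -55, 0 and +55 mm; the keys' wide side runs along block x.
- postbox: Fixed grey-green steel post box lying on its back, 270 mm (x) by 220 mm (y) by 90 mm tall, door upward. Origin on the bench directly under the lock axis; the box reaches from x = -70 to +200 mm and y = -110 to +110 mm.
- lock_face (a point): Centre of the keyway mouth on the brass lock face (28 mm across) in the door, 92 mm above the bench; z up, fixed (does not turn with the plug). At rest the keyway is a dark slot 13.5 mm long (x) by 8 mm wide (y), mouth bevelled 1.5 mm, straight down, funnelling to 5.5 mm wide below 19 mm. The key is fully home when its shoulder meets this face, blade 31 mm deep.
- pin_upper (a joint): Hidden sticky pin in the keyway on the +y side (of lock_face), flat top 7 mm below the face; leaves 4.4 mm, so a centred blade stops on it, shoulder 24 mm above the face. The blade passes if moved about 2 mm to -y, to the far wall, with a light push down. Value (m): how far it is pushed aside, 0 to 0.0045; once passed it slides with about 2 N and stays.
- pin_lower (a joint): The same kind of pin on the -y side, flat top 13 mm below the face (shoulder stops 18 mm above the face); the blade passes it when moved about 2 mm to +y of centre, which pushes the upper pin aside. Value (m) as for the upper pin.
- tumbler (a joint): Sprung stop at the bottom of the keyway: 0 at rest, the blade pushes it down (m) over its last 6 mm, against 1 to 2 N. The plug stays locked (only about 0.2 rad of slack) until this is about 0.004; it is 0.006 with the key fully home. It pushes the key up, so keep the key pressed in.
- lock_plug (a joint): Turn of the lock plug about the vertical: 0 at rest, growing clockwise seen from above, hard stop at 1.57 rad (a quarter turn). A spring of about 0.01 rising to 0.06 N m turns it back whenever it is let go. The key has about 0.13 rad (7 degrees) of free play in the keyway either way, so the key turns a little more than the plug.
- case_corner (a point): Bystander: bottom corner, nearest the keys, of the red plastic drill case lying flat at the back left; from there the case reaches 280 mm away from the robot and 360 mm to the left, 100 mm high.
- hex_key_set: Bystander: steel hex keys fanned out of a grey holder, 100 by 30 by 26 mm, keys up to 100 mm high, origin at the centre of its underside.
- mallet: Bystander: black rubber mallet lying down, head 64 mm across and 95 mm long, handle 270 mm toward its -x, origin on the bench under the head.
- vase: Bystander: frosted glass vase, 100 mm across, 200 mm tall, origin at the centre of its underside.
- crate_edge (a point): Bystander: middle of the bottom edge, on the robot side, of a small wooden crate with six espresso cups upside down in it; it reaches 120 mm to either side and 170 mm away from the robot, 75 mm high.

How it is judged:
By the outcome, as a careful person would: the job done as asked, in the order asked, and still so for the second after the job is handed in, while the arm keeps its last pose, push and grip.
It also fails if it takes over 51 s, if anything falls off the work surface, if the arm or the gripper's body presses on something with over 40 N, if the wrist force passes 120 N, or if a joint passes its speed limit or range.

## Working session

There is one attempt and no reset: what is moved stays moved. The work goes in short steps, each a Python script; the robot and the scene stay as the last script left them, time stands still between calls to the robot, and variables do not carry over. Pictures are saved under pics/ and viewed, and the job is handed in when it is done.

```bash
mkdir -p pics
python3 - <<'E'
from bench import robot
import cv2
for n in ["side","top","wrist"]:
    d=robot.get_image(n); cv2.imwrite(f"pics/a_{n}.png",d["img"])
    print(n,{k:v for k,v in d.items() if k!="img"})
print(robot.current_t(),robot.current_eef_rot(),robot.current_tcp_pos())
E
```

```text
side {'fovy': 50.277791266479234, 'cx': 261.5023062365444, 'cy': 203.222444578511, 'k1': -0.07031896699327528, 'eye': array([ 25.4277639 , 916.37354015, 720.04363267]), 'orientation': array([-2.07982277, -0.00363635, -2.58785765])}
top {'fovy': 45.59538697595147, 'cx': 261.50901683380073, 'cy': 190.6803222446717, 'k1': 0.03619444826258977, 'eye': array([ 374.56174644,  -34.99250509, 1777.15870635]), 'orientation': array([-3.01666844e+00,  1.66363242e-03, -1.56939678e+00])}
wrist {'fovy': 71.89474123434091, 'cx': 255.06995355583703, 'cy': 192.7358241865835, 'k1': -0.024899169355717465, 'eye': array([ 199.88883972, -515.66046442,  382.82216626]), 'orientation': array([ 2.88632290e+00,  1.45799283e-03, -1.32766169e+00])}
0.15 [-3.14028818e+00 -2.55376429e-04  2.43862059e-01] [ 132.78337403 -533.33166946  218.0378038 ]
```

View pics/a_top.png

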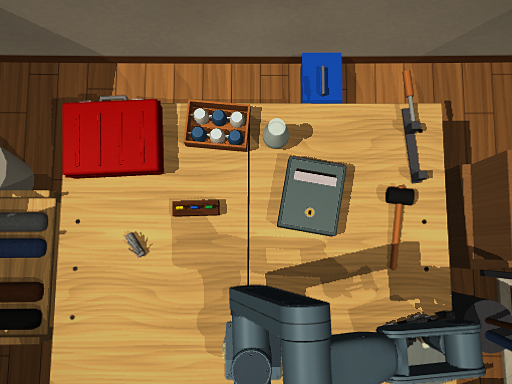

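View pics/a_side.png

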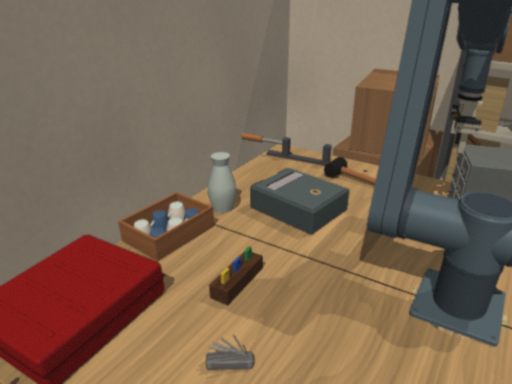

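View pics/a_wrist.png

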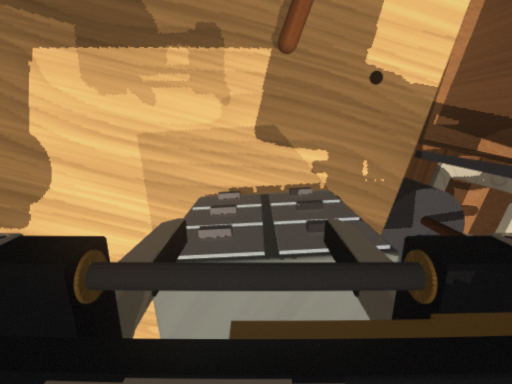

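```bash
cat > h.py <<'E'
import numpy as np, cv2
from scipy.spatial.transform import Rotation as Ro
from bench import robot
def cam(d):
    h=d["img"].shape[0]; f=h/2/np.tan(np.radians(d["fovy"])/2)
    K=np.array([[f,0,d["cx"]],[0,f,d["cy"]],[0,0,1.]])
    return K,np.array([d["k1"],0,0,0.,0]),Ro.from_euler("xyz",d["orientation"]).as_matrix(),np.array(d["eye"])
def ray(d,u,v):
    K,D,R,e=cam(d)
    p=cv2.undistortPoints(np.array([[[u,v]]],float),K,D)[0,0]
    r=R@np.array([p[0],p[1],1]); return e,r/np.linalg.norm(r)
def onz(d,u,v,z):
    e,r=ray(d,u,v); return e+r*(z-e[2])/r[2]
def proj(d,P):
    K,D,R,e=cam(d); P=np.atleast_2d(np.array(P,float))
    c=(P-e)@R
    return cv2.projectPoints(c,np.zeros(3),np.zeros(3),K,D)[0][:,0]
def shot(n,name,crop=None,s=1):
    d=robot.get_image(n); im=d["img"]
    if crop: im=im[crop[1]:crop[3],crop[0]:crop[2]]
    cv2.imwrite(f"pics/{name}.png",cv2.resize(im,None,fx=s,fy=s,interpolation=cv2.INTER_CUBIC)); return d
E
python3 - <<'E'
from h import *
import pickle
d=robot.get_image("top");pickle.dump(d,open("top0.pkl","wb"))
s=robot.get_image("side");pickle.dump(s,open("side0.pkl","wb"))
im=d["img"]
a=cv2.resize(im[190:230,150:240],None,fx=8,fy=8,interpolation=cv2.INTER_CUBIC)
b=cv2.resize(im[145:245,265:360],None,fx=6,fy=6,interpolation=cv2.INTER_CUBIC)
cv2.imwrite("pics/t_keys.png",a);cv2.imwrite("pics/t_box.png",b)
cv2.imwrite("pics/s_keys.png",cv2.resize(s["img"][150:310,200:360],None,fx=3.7,fy=3.7,interpolation=cv2.INTER_CUBIC))
print("Y",onz(d,180,208,79),"G",onz(d,209,207,79),"lock",onz(d,309,212,92))
E
```

```text
Y [522.41501634 271.71032711  79.        ] G [526.2467195  163.83773375  79.        ] lock [ 507.01275384 -207.43528594   92.        ]
```

View pics/t_keys.png

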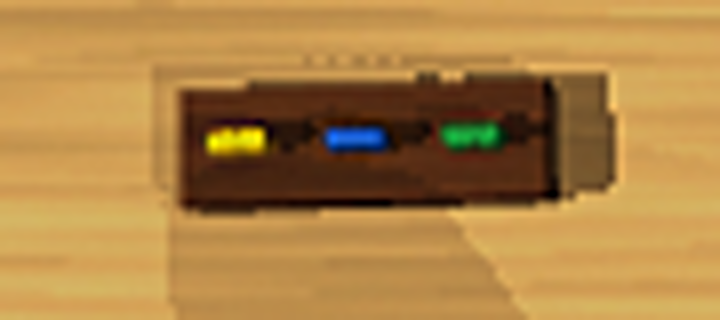

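View pics/t_box.png

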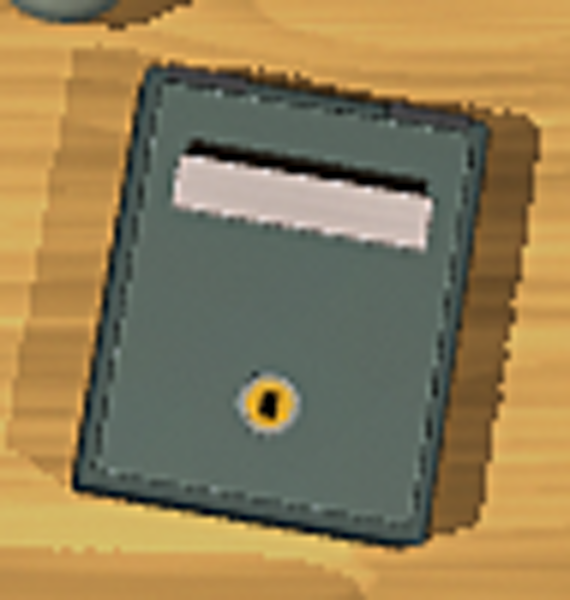

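View pics/s_keys.png

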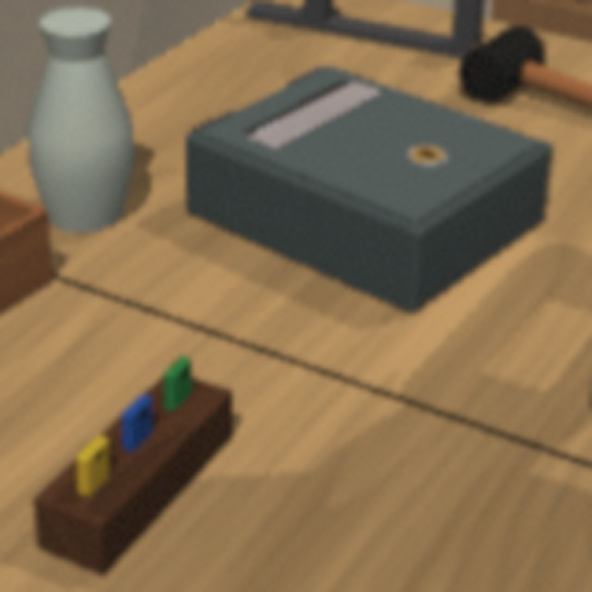

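Run:
```python
from h import *
import pickle
d=pickle.load(open("top0.pkl","rb"))
Y=onz(d,179.4,207.4,79)[:2];L=onz(d,309.7,212.3,92)[:2]
f=lambda u,v,z:onz(d,265+u/6,145+v/6,z)
c=[f(75,485,90),f(148,68,90),f(488,120,90),f(425,545,90)]
for p in c: print(p)
for a,b in[(0,1),(3,2)]: v=c[b]-c[a];print(np.arctan2(v[1],v[0]),np.hypot(*v[:2]))
k=[onz(d,150+u/8,190+v/8,79) for u,v in[(236,140),(356,138),(471,135)]]
print(k, np.arctan2(*(k[2]-k[0])[[1,0]]))
print(Y,L)
for y0 in(-1.57,1.57):
  for dl in(1.38,-1.76):
    print(y0,dl)
    for (p,z,y) in[(Y,50,y0),(L,110,y0+dl),(L,110,y0+dl-1.75)]:
      q=robot.inverse_kinematics([p[0],p[1],z],[np.pi,0,y]);print(None if q is None else np.round(q,2))
print(onz(d,276,133,100),onz(d,136,243,20))
```

```text
[455.91937158 -91.00905109  90.        ]
[ 716.58234918 -137.47377228   90.        ]
[ 683.67218974 -349.21756879   90.        ]
[ 419.69196888 -304.97209313   90.        ]
-0.17640308936369886 264.7718984457541
-0.16606545654123567 267.6625097474893
[array([524.28213422, 273.61467528,  79.        ]), array([525.26255536, 217.82445494,  79.        ]), array([526.71389534, 164.31097564,  79.        ])] -1.5485522487438703
[524.65561619 273.99559686] [ 505.90681752 -210.0051484 ]
-1.57 1.38
[ 0.29  0.49  1.64  0.    1.01 -2.85]
[-0.6   0.35  1.69 -0.    1.1   1.16]
[-0.6   0.35  1.69 -0.    1.1   2.91]
-1.57 -1.76
[ 0.29  0.49  1.64  0.    1.01 -2.85]
[-0.6   0.35  1.69  0.    1.1  -1.98]
[-0.6   0.35  1.69  0.    1.1  -0.23]
1.57 1.38
[ 0.29  0.49  1.64 -0.    1.01  0.29]
[-0.6   0.35  1.69  0.    1.1  -1.98]
[-0.6   0.35  1.69  0.    1.1  -0.23]
1.57 -1.76
[ 0.29  0.49  1.64 -0.    1.01  0.29]
[-0.6   0.35  1.69 -0.    1.1   1.16]
[-0.6   0.35  1.69 -0.    1.1   2.91]
[803.67002314 -86.05099679 100.        ] [393.65793853 446.35639114  20.        ]
```

```bash
cat >> h.py <<'E'
def down(yaw): return [np.pi,0,yaw]
def toolcam():
    # tool->cam from start reading
    Rt=Ro.from_euler("xyz",[-3.14028818,-2.55376429e-04,.243862059]).as_matrix();pt=np.array([132.78337403,-533.33166946,218.0378038])
    Rc=Ro.from_euler("xyz",[2.88632290,1.45799283e-03,-1.32766169]).as_matrix();pc=np.array([199.88883972,-515.66046442,382.82216626])
    return Rt.T@Rc, Rt.T@(pc-pt)
def view_tcp(target,yaw,tcpz,fwd=None):
    """TCP xy so that target lies straight on the ray of camera axis"""
    Rtc,ptc=toolcam();R=Ro.from_euler("xyz",down(yaw)).as_matrix()
    Rc=R@Rtc;a=Rc[:,2] if fwd is None else Rc@fwd
    off=R@ptc; z=tcpz+off[2]
    e=np.array(target)+a*((z-target[2])/a[2])
    return [e[0]-off[0],e[1]-off[1],tcpz]
E
python3 - <<'E'
from h import *
R,p=toolcam();print(p,R[:,2])
up=np.array([0,-.25,1.])
L=[506,-210,92];Y=[525,274,79]
a=view_tcp(L,2.97,150,up);b=view_tcp(Y,1.57,150,up)
print(a,b,robot.inverse_kinematics(a,down(2.97)),robot.inverse_kinematics(b,down(1.57)))
E
```

```text
[  69.42882819   -1.16053194 -164.76526365] [-2.52752430e-01 -3.32306879e-04  9.67530929e-01]
[np.float64(572.2987525612767), np.float64(-220.27513402955756), 150] [np.float64(526.14518378439), np.float64(207.05657063260492), 150] [-0.54909914  0.42120887  1.47326568  0.          1.2471181  -1.94830281] [ 1.77684317e-01  3.40175179e-01  1.59658037e+00 -4.44089210e-16
  1.20483711e+00  1.78480644e-01]
```

Run:
```python
from h import *
import pickle
up=np.array([0,-.25,1.])
L=[506,-210,92];Y=[525,274,79]
robot.move_ptp(view_tcp(L,2.97,150,up),down(2.97))
print(robot.current_t())
d=shot("wrist","w_lock");pickle.dump(d,open("wl.pkl","wb"))
p=view_tcp(L,2.97,150,up)
robot.move_linear([p[0],p[1],240],speed=250)
b=view_tcp(Y,1.57,150,up)
robot.move_ptp([b[0],b[1],200],down(1.57))
robot.move_linear(b,speed=150)
print(robot.current_t())
d=shot("wrist","w_key");pickle.dump(d,open("wk.pkl","wb"))
```

```text
2.2167
5.1
```

View pics/w_lock.png

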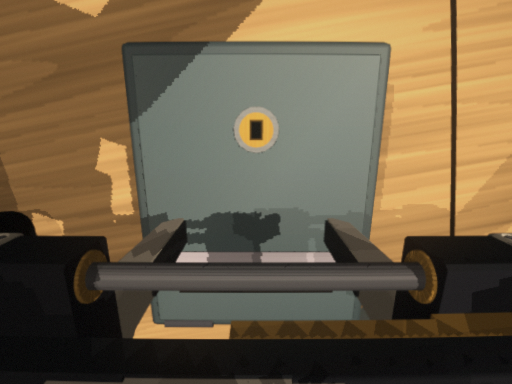

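View pics/w_key.png

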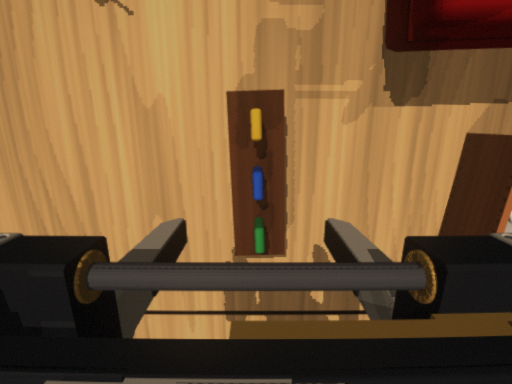

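Run:
```python
from h import *
import pickle
l=pickle.load(open("wl.pkl","rb"));k=pickle.load(open("wk.pkl","rb"));t=pickle.load(open("top0.pkl","rb"));s=pickle.load(open("side0.pkl","rb"))
a=cv2.resize(l["img"][100:160,225:287],None,fx=9,fy=9,interpolation=cv2.INTER_NEAREST);cv2.imwrite("pics/zl.png",a)
a=cv2.resize(k["img"][85:265,220:300],None,fx=3.3,fy=3.3,interpolation=cv2.INTER_NEAREST)
b=cv2.resize(k["img"][100:150,240:275],None,fx=11,fy=11,interpolation=cv2.INTER_NEAREST)
cv2.imwrite("pics/zk.png",np.hstack([cv2.resize(a,None,fx=1,fy=550/a.shape[0]),b]))
# slot mask: dark pixels inside brass
def moments(m):
    v,u=np.nonzero(m);c=np.array([u.mean(),v.mean()]);w,V=np.linalg.eigh(np.cov(u,v));return c,len(u),V[:,1],np.sqrt(w*12)
im=l["img"].astype(int);m=np.zeros(im.shape[:2],bool);m[115:146,244:270]=im[115:146,244:270].sum(2)<150
print("slot",moments(m))
h=cv2.cvtColor(l["img"],cv2.COLOR_BGR2HSV);br=np.zeros(m.shape,bool);br[100:160,225:287]=cv2.inRange(h,(15,120,120),(35,255,255))[100:160,225:287]>0
v,u=np.nonzero(br);print("brass bbox",u.min(),u.max(),v.min(),v.max())
c=moments(m)[0];print("lock wrist",onz(l,*c,92),onz(l,(u.min()+u.max())/2,(v.min()+v.max())/2,92))
# refined direction
for q in [(124,44),(389,44)]: print(onz(l,*q,90))
e,r=ray(l,*c)
def yel(d,x0,y0,x1,y1,lo,hi):
    h=cv2.cvtColor(d["img"],cv2.COLOR_BGR2HSV);m=np.zeros(h.shape[:2],bool);m[y0:y1,x0:x1]=cv2.inRange(h,lo,hi)[y0:y1,x0:x1]>0;return m
for n,lo,hi,y0,y1 in[("Y",(20,150,90),(35,255,255),95,150),("B",(105,120,60),(130,255,255),155,212),("G",(45,80,50),(85,255,255),215,262)]:
    m=yel(k,240,y0,280,y1,lo,hi);v,u=np.nonzero(m);print(n,moments(m),u.min(),u.max(),v.min(),v.max())
    # top face: fit
m=yel(t,170,200,190,215,(20,150,90),(35,255,255));print("top Y",moments(m),onz(t,*moments(m)[0],75))
h=cv2.cvtColor(s["img"],cv2.COLOR_BGR2HSV);m=yel(s,305,185,325,200,(12,100,90),(35,255,255));print("side lock",moments(m)[:2],onz(s,*moments(m)[0],92))
print(proj(s,[506,-210,92]))
```

```text
slot (array([255.575, 129.675]), 160, array([-0.01169115,  0.99993166]), array([ 9.75470797, 16.23740187]))
brass bbox 239 272 113 146
lock wrist [ 507.41466245 -208.54977651   92.        ] [ 507.26601908 -208.58622268   92.        ]
[ 425.49622228 -297.83195755   90.        ]
[461.04677297 -95.35925791  90.        ]
Y (array([255.68120805, 123.8590604 ]), 298, array([0.031174  , 0.99951397]), array([ 9.68372954, 30.27675277])) 251 261 109 140
B (array([257.44051447, 183.49196141]), 311, array([0.02065008, 0.99978676]), array([ 9.61591884, 31.5506825 ])) 253 262 167 199
G (array([258.92236025, 235.71118012]), 322, array([0.04166314, 0.99913171]), array([ 9.36826254, 33.92432622])) 254 264 218 252
top Y (array([179.15, 207.05]), 20, array([-0.99870186,  0.05093713]), array([2.84209035, 6.86918338])) [526.31987258 275.68714818  75.        ]
side lock (array([314.80952381, 191.14285714]), 21) [ 508.19175146 -206.74797515   92.        ]
[[315.82267199 190.92376477]]
```

View pics/zl.png

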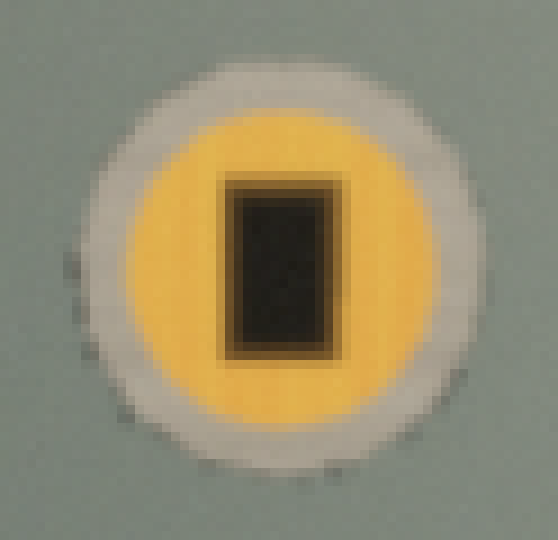

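View pics/zk.png

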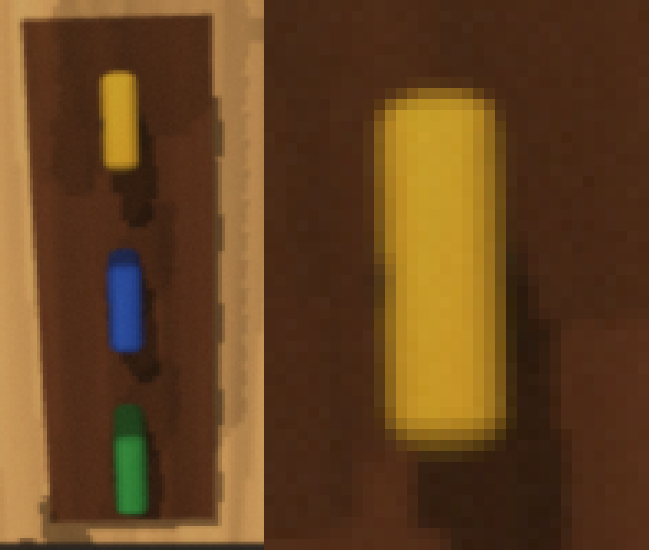

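Run:
```python
from h import *
import pickle
k=pickle.load(open("wk.pkl","rb"))
# G top face bottom rows: height similar; blue top
P=[onz(k,u,v,79) for u,v in[(255.7,124),(257.3,184.3),(258.9,236.5)]]
for p in P: print(p)
v=P[0]-P[2];print(np.arctan2(v[1],v[0]),np.hypot(*v[:2]), np.hypot(*(P[0]-P[1])[:2]))
for u,v,z in[(228,92,45),(283,90,45),(286,256,45)]: print(onz(k,u,v,z))
# ends of yellow: along image direction
a=onz(k,256.4,140.2,79);b=onz(k,255.2,108.5,79);print(np.arctan2(*(b-a)[[1,0]]),np.hypot(*(b-a)[:2]))
```

```text
[526.3588117  277.17307992  79.        ]
[527.74234802 223.75111082  79.        ]
[529.28952605 172.1971104   79.        ]
1.5987070315940286 105.01687132684035 53.43988169109282
[499.81806388 307.11760333  45.        ]
[552.68650302 308.82654725  45.        ]
[560.33796542 133.18649623  45.        ]
1.6083582501088545 26.641620237851264
```

Run:
```python
from h import *
K=np.array([526.2,276.0]);yw=1.603
robot.move_ptp([*K,110],down(yw))
robot.move_linear([*K,51],speed=120,f_stop=8) and print("contact")
f0=robot.current_contact_force()
d=shot("wrist","g0")
robot.move_gripper(0.0)
f1=robot.current_contact_force()
print(f0,f1,robot.current_ft_torque(),robot.current_gripper_width()*93,robot.current_tcp_pos(),robot.current_eef_rot(),robot.current_t())
d=shot("wrist","g1"); shot("side","g1s",(190,220,290,320),6)
```

```text
[ 0.18061808 -0.70297225 -0.72353815] [-0.34038308 -1.33811451 -0.72995478] [-0.04956395 -0.07403301  0.0283496 ] 9.707341742648152 [526.24702173 276.01374174  50.99085635] [3.14153348e+00 6.12772637e-06 1.60302567e+00] 7.5083
```

View pics/g1.png

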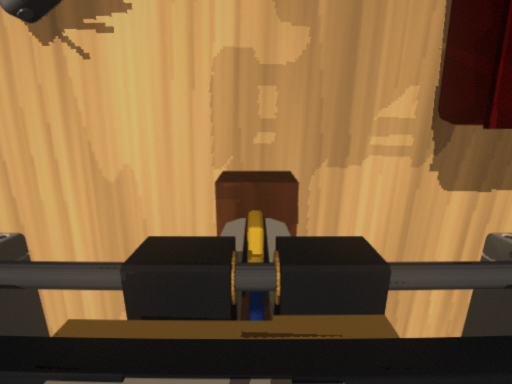

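View pics/g1s.png

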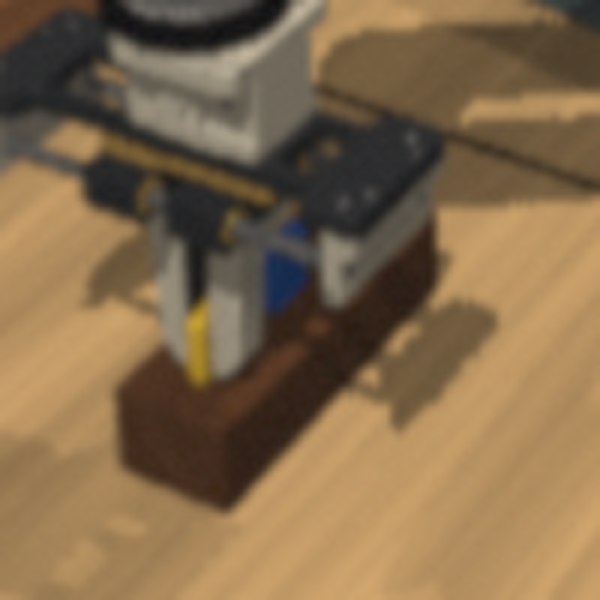

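Run:
```python
from h import *
import pickle
d=shot("wrist","g2",(225,190,290,250),9);pickle.dump(d,open("g2.pkl","wb"))
t=np.array(robot.current_tcp_pos());
print(proj(d,[[t[0]+np.cos(1.603)*s,t[1]+np.sin(1.603)*s,79] for s in (12,14,16)]), proj(d,[[t[0]+np.cos(1.603)*s,t[1]+np.sin(1.603)*s,45] for s in (12,14,16)]))
```

```text
[[256.23560844 232.81438699]
 [256.23731411 229.46766982]
 [256.23902245 226.09692332]] [[256.02549043 212.88045931]
 [256.02623993 210.08698093]
 [256.02698835 207.27744211]]
```

View pics/g2.png

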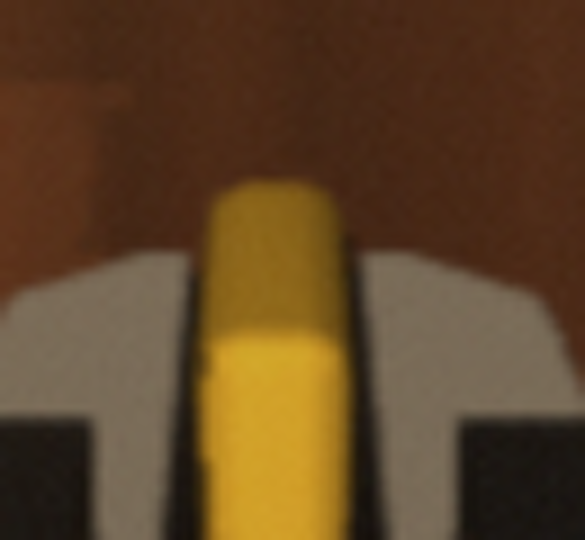

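Run:
```python
from h import *
import pickle
robot.move_linear([526.2,276.0,112],speed=150)
robot.move_linear([526.2,276.0,190],speed=250)
robot.move_ptp([508.1,-208.0,190],down(2.97))
robot.move_linear([508.1,-208.0,140],speed=120)
print(robot.current_t(),robot.current_tcp_pos(),robot.current_eef_rot(),robot.current_gripper_width()*93,robot.current_contact_force())
d=shot("wrist","i0",(190,120,320,250),6);pickle.dump(d,open("i0.pkl","wb"))
d=shot("side","i0s",(270,140,370,230),7);pickle.dump(d,open("i0s.pkl","wb"))
```

```text
11.1833 [ 508.43039184 -207.83353986  140.26612894] [-3.14151331e+00  1.82223414e-04  2.97048751e+00] 9.908269297860443 [ 0.25748125  0.83590259 -0.55620946]
```

View pics/i0.png

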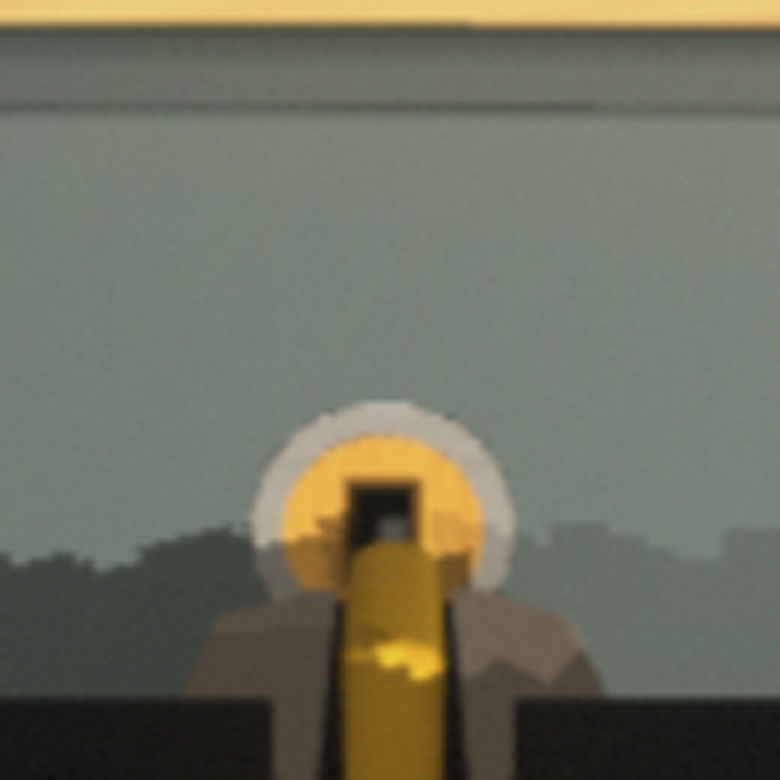

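View pics/i0s.png

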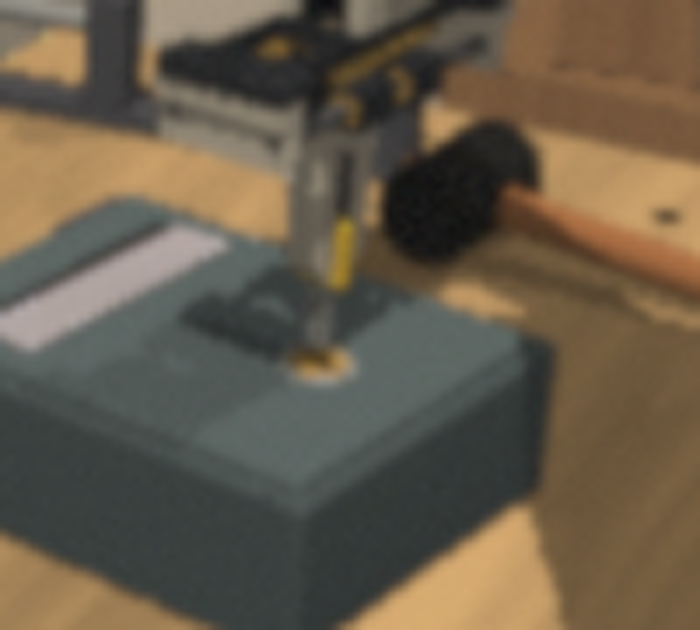

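Run:
```python
from h import *
import pickle
d=shot("wrist","i1",(225,180,285,235),12);pickle.dump(d,open("i1.pkl","wb"))
t=np.array(robot.current_tcp_pos());print(t,robot.current_eef_rot())
print(proj(d,[t+[0,0,-6],t+[-.985*13.2,.17*13.2,-6],t+[-.985*6.6,.17*6.6,-37]]),proj(d,[507.4,-208.5,92]))
```

```text
[ 508.79959094 -208.33870436  141.04266905] [-3.14080033e+00  1.86006798e-03  2.97012709e+00]
[[253.8228354  229.02179456]
 [253.77799691 210.92309618]
 [254.01612003 206.31577278]] [[253.62861294 207.90085909]]
```

View pics/i1.png

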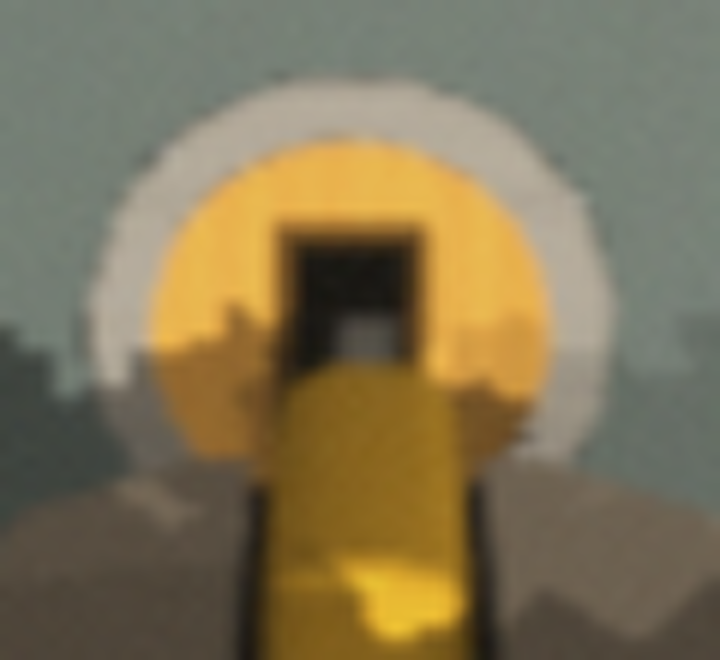

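Run:
```python
from h import *
for i in range(4):
    robot.sleep(0.1);print(robot.current_t(),robot.current_tcp_pos(),robot.current_joint_vel().round(3) if hasattr(robot.current_joint_vel(),'round') else robot.current_joint_vel(),robot.current_contact_force())
```

```text
11.4333 [ 508.59275313 -208.29047284  140.88117973] [-0.     0.001  0.005 -0.001  0.001  0.   ] [-0.36937201 -0.18218303 -0.23565744]
11.5333 [ 508.35317832 -208.17657881  140.56993965] [ 0.001  0.002  0.003  0.     0.    -0.001] [-0.16544065  0.06368756 -0.40872298]
11.6333 [ 508.20688581 -208.11573751  140.33229626] [-0.     0.002  0.001 -0.001 -0.002  0.   ] [-0.93357725  0.38025777 -0.35298584]
11.7333 [ 508.12911439 -208.05781337  140.12478837] [-0.001  0.002  0.    -0.    -0.001 -0.001] [ 0.01165586 -0.71145706 -0.6272188 ]
```

```bash
cat >> h.py <<'E'
LY=-0.172
ex=np.array([np.cos(LY),np.sin(LY)]);ey=np.array([-np.sin(LY),np.cos(LY)])
def st(tag=""):
    t=np.array(robot.current_tcp_pos());f=np.array(robot.current_contact_force());c=C0
    d=t[:2]-c;print(tag,"t%.2f"%robot.current_t(),"lx %.2f ly %.2f z %.2f"%(d@ex,d@ey,t[2]),"f l %.1f %.1f %.1f"%(f[:2]@ex,f[:2]@ey,f[2]),"yaw %.3f"%robot.current_eef_rot()[2],"mz %.3f"%robot.current_ft_torque()[2],"w %.2f"%(93*robot.current_gripper_width()))
C0=np.array([507.9,-209.1])
def P(lx,ly,z): return [*(C0+ex*lx+ey*ly),z]
E
python3 - <<'E'
from h import *
robot.move_linear(P(0,0,136),speed=40);robot.sleep(.25);st("above")
shot("wrist","i2",(225,180,285,235),12)
r=robot.move_linear(P(0,0,112),speed=20,f_stop=5);print(r);st()
robot.sleep(.2);st()
E
```

```text
above t12.23 lx 0.04 ly -0.00 z 136.01 f l 1.0 0.5 -0.8 yaw 2.970 mz -0.036 w 9.64
True
 t13.05 lx 0.04 ly -0.05 z 121.53 f l -0.5 0.7 6.1 yaw 2.970 mz -0.024 w 10.36
 t13.25 lx 0.02 ly -0.02 z 121.61 f l -0.6 -0.2 5.7 yaw 2.970 mz -0.010 w 9.67
```

View pics/i2.png

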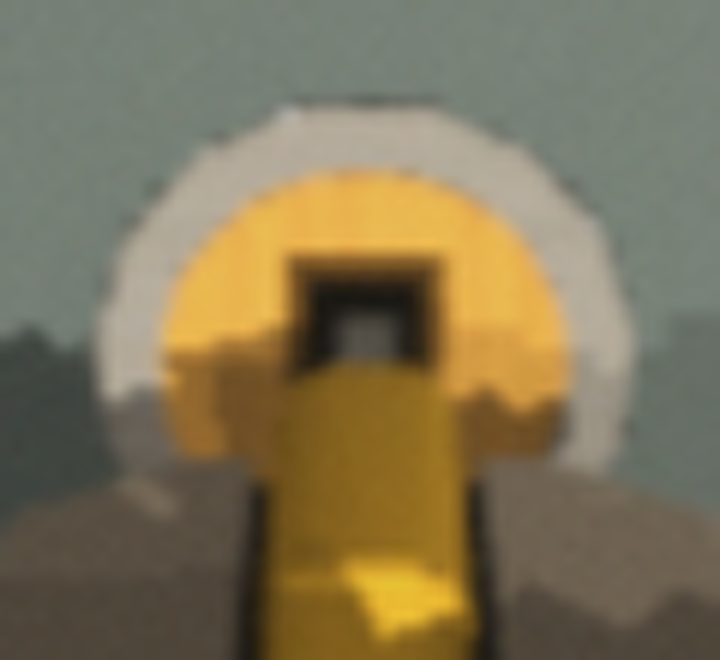

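Run:
```python
from h import *
robot.move_linear(P(0,0,122.2),speed=20)
r=robot.move_linear(P(0,-3.2,122.2),speed=12,f_stop=4);st("wall-y %s"%r)
t=np.array(robot.current_tcp_pos());ly=(t[:2]-C0)@ey
r=robot.move_linear(P(0,ly,112),speed=15,f_stop=5);st("down %s"%r)
```

```text
wall-y True t13.82 lx -0.61 ly -2.25 z 121.42 f l 1.1 -0.2 -0.4 yaw 2.970 mz 0.006 w 9.63
down True t14.26 lx -0.39 ly -2.14 z 115.79 f l -0.0 -0.4 5.6 yaw 2.970 mz 0.002 w 9.71
```

Run:
```python
from h import *
robot.move_linear(P(0,-2,116.3),speed=20)
r=robot.move_linear(P(0,3.2,116.3),speed=12,f_stop=6);st("wall+y %s"%r)
t=np.array(robot.current_tcp_pos());ly=(t[:2]-C0)@ey
r=robot.move_linear(P(0,ly,104.5),speed=15,f_stop=6);st("down %s"%r)
```

```text
wall+y True t14.93 lx -0.29 ly 1.79 z 115.73 f l 0.2 -1.4 0.9 yaw 2.970 mz -0.003 w 10.04
down True t15.39 lx -0.24 ly 1.33 z 110.02 f l -0.3 0.2 2.8 yaw 2.970 mz -0.003 w 9.73
```

Run:
```python
from h import *
robot.move_linear(P(-.1,1.0,110.5),speed=20)
r=robot.move_linear(P(-.1,-.2,110.5),speed=12,f_stop=8);st("centre %s"%r)
r=robot.move_linear(P(-.1,-.2,95),speed=18,f_stop=8);st("down %s"%r)
robot.sleep(.2);st()
```

```text
centre False t15.89 lx -0.26 ly 0.25 z 110.26 f l 0.5 2.0 0.7 yaw 2.970 mz -0.049 w 9.68
down True t16.58 lx -0.02 ly -0.16 z 97.96 f l -0.3 0.6 5.4 yaw 2.970 mz 0.024 w 9.61
 t16.78 lx -0.05 ly -0.14 z 97.94 f l -1.0 0.7 4.9 yaw 2.970 mz -0.018 w 10.05
```

Run:
```python
from h import *
r=robot.move_linear(P(-.05,-.15,95),speed=10,f_stop=12);st("press %s"%r)
robot.sleep(.2);st()
shot("side","j0s",(270,140,370,230),7)
```

```text
press True t17.00 lx -0.02 ly -0.15 z 97.93 f l -2.1 1.0 5.7 yaw 2.970 mz -0.048 w 9.93
 t17.20 lx -0.03 ly -0.15 z 97.93 f l -0.5 -0.3 5.7 yaw 2.970 mz -0.047 w 9.80
```

View pics/j0s.png

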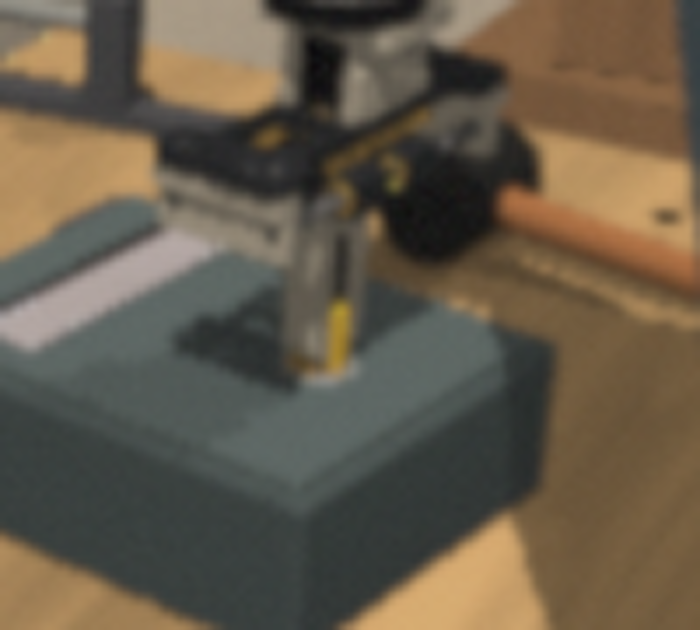

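```bash
cat >> h.py <<'E'
KC=P(-.6,-.17,0)[:2]
def T(a,z):
    y=2.970-a
    return [KC[0]-.6*np.cos(y),KC[1]-.6*np.sin(y),z],down(y)
E
python3 - <<'E'
from h import *
for a in (0,.15,.3,.45,.6):
    p,o=T(a,97.3); robot.move_linear(p,o,speed=20); st("a %.2f"%a)
E
```

```text
a 0.00 t17.50 lx -0.01 ly -0.23 z 97.91 f l -1.4 2.7 7.2 yaw 2.970 mz 0.036 w 9.73
a 0.15 t17.80 lx -0.01 ly -0.19 z 97.88 f l -2.4 4.1 7.3 yaw 2.820 mz -0.022 w 10.04
a 0.30 t18.10 lx 0.03 ly -0.21 z 97.91 f l -1.5 2.9 7.0 yaw 2.670 mz 0.068 w 9.51
a 0.45 t18.40 lx 0.09 ly -0.24 z 97.89 f l -1.2 3.1 7.1 yaw 2.520 mz 0.002 w 9.60
a 0.60 t18.70 lx 0.21 ly -0.40 z 97.89 f l -1.2 3.8 6.0 yaw 2.370 mz 0.014 w 9.95
```

Run:
```python
from h import *
for a in (.75,.9,1.05,1.2,1.35,1.5,1.6,1.66,1.70):
    p,o=T(a,97.2); robot.move_linear(p,o,speed=20); st("a %.2f"%a)
```

```text
a 0.75 t19.00 lx 0.32 ly -0.43 z 97.89 f l -0.4 3.6 6.3 yaw 2.220 mz 0.046 w 9.91
a 0.90 t19.30 lx 0.37 ly -0.43 z 97.89 f l -0.6 4.1 6.7 yaw 2.070 mz -0.106 w 10.04
a 1.05 t19.60 lx 0.36 ly -0.45 z 97.89 f l 0.5 4.5 7.7 yaw 1.920 mz 0.001 w 9.62
a 1.20 t19.90 lx 0.34 ly -0.46 z 97.89 f l 0.1 4.0 6.7 yaw 1.770 mz 0.050 w 9.97
a 1.35 t20.20 lx 0.34 ly -0.49 z 97.91 f l -0.1 4.9 7.5 yaw 1.620 mz 0.023 w 9.72
a 1.50 t20.50 lx 0.29 ly -0.51 z 97.89 f l 0.3 4.1 6.6 yaw 1.470 mz -0.021 w 10.03
a 1.60 t20.75 lx 0.28 ly -0.52 z 97.87 f l 0.3 4.4 6.1 yaw 1.370 mz 0.045 w 9.67
a 1.66 t21.00 lx 0.28 ly -0.52 z 97.91 f l 0.8 4.3 5.4 yaw 1.310 mz 0.036 w 9.70
a 1.70 t21.25 lx 0.27 ly -0.52 z 97.90 f l 1.0 4.2 5.7 yaw 1.270 mz 0.092 w 9.61
```

Run:
```python
from h import *
def av(n=8):
    m=[]
    for i in range(n): robot.sleep(.03);m.append([robot.current_ft_torque()[2],robot.current_joint_efforts()[5]])
    return np.mean(m,0).round(3)
print(av())
for a in (1.74,1.78,1.82):
    p,o=T(a,97.1); robot.move_linear(p,o,speed=20); st("a %.2f"%a); m=av();print(m)
    if abs(m[0])>.25: break
shot("wrist","k1");shot("side","k1s",(270,140,370,230),7)
```

```text
[0.062 0.059]
a 1.74 t21.77 lx 0.26 ly -0.55 z 97.90 f l 0.0 4.0 6.5 yaw 1.230 mz 0.087 w 10.05
[0.058 0.06 ]
a 1.78 t22.28 lx 0.28 ly -0.55 z 97.89 f l 0.7 4.0 6.6 yaw 1.190 mz 0.116 w 9.60
[0.075 0.085]
a 1.82 t22.80 lx 0.27 ly -0.53 z 97.89 f l 1.0 3.9 6.7 yaw 1.150 mz 0.185 w 9.75
[0.148 0.16 ]
```

View pics/k1.png

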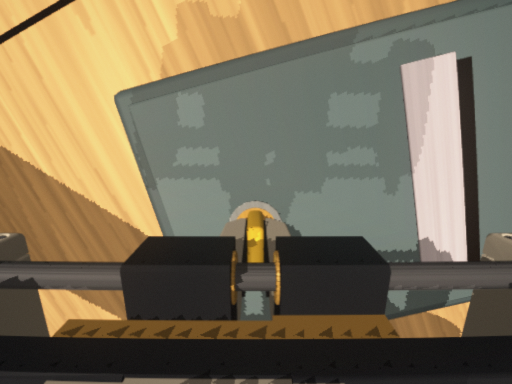

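View pics/k1s.png

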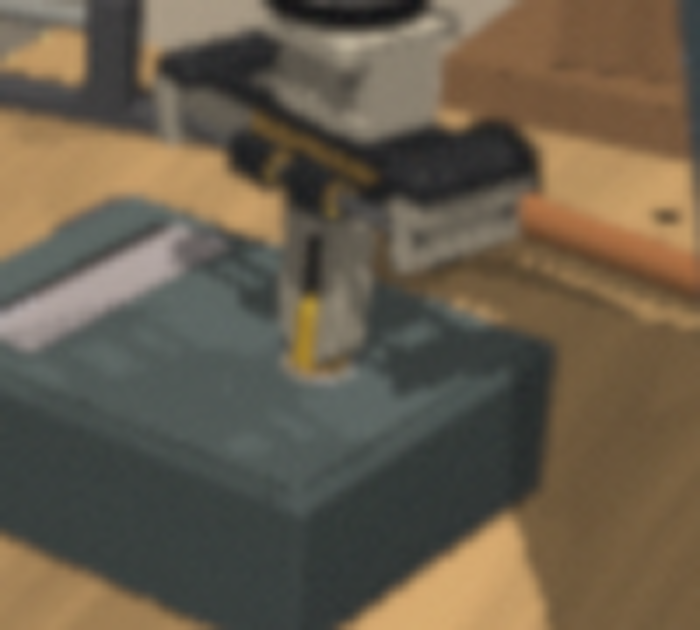

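Run:
```python
from h import *
p,o=T(1.85,97.1); robot.move_linear(p,o,speed=20)
m=[]
for i in range(10): robot.sleep(.03);m.append([robot.current_ft_torque()[2],robot.current_contact_force()[2]])
print(np.mean(m,0));st("end")
shot("top","k2t",(40,80,440,380),2)
```

```text
[0.16876423 6.07384037]
end t23.75 lx 0.31 ly -0.55 z 97.90 f l 0.7 3.6 5.9 yaw 1.120 mz 0.158 w 9.88
```

View pics/k2t.png

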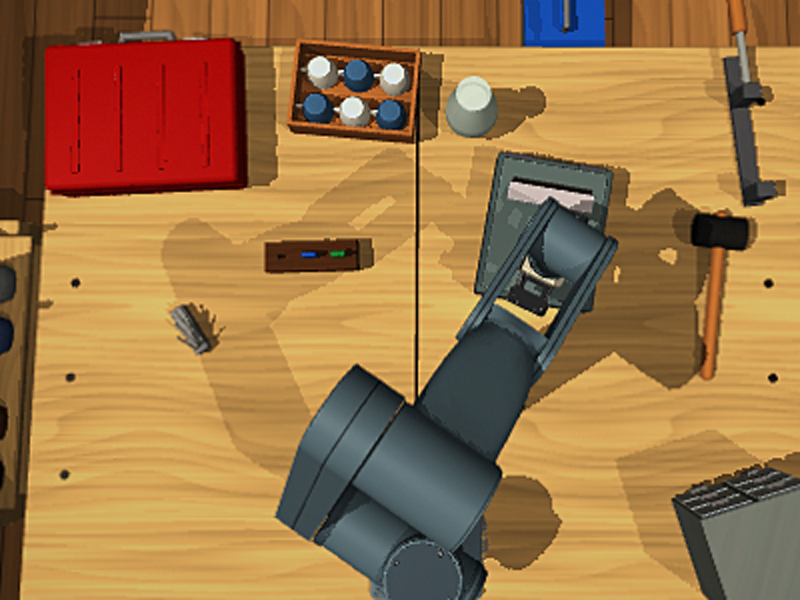

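```bash
python3 -c "
from h import *
robot.hand_in();st('after')"
```

```text
the job is handed in; nothing more can be done
the job is handed in; nothing more can be done
```

The yellow key is in the post box lock, fully home and turned a quarter turn clockwise to its stop. I handed the job in at about 24 s with the key still gripped, pressed in and turned.

- **Insertion:** I lifted the key out of the block and entered the keyway. Moving the blade to -y got it past the upper pin, and moving it to +y got it past the lower pin. It then went down to a hard stop at TCP z 97.9 mm, where I expected home from the pin stop (97.6 to 98 mm). It stayed there through the whole turn, with about 6 N still pushing back against the tool.
- **Turn:** Turning torque stayed near 0.06 N m, the spring's level, up to 1.74 rad of tool turn. It then rose to about 0.17 N m at 1.85 rad, which I took as the hard stop.
- **Possible slip:** The tool ended about 0.15 rad beyond the 1.70 rad I expected (quarter turn plus free play). The torque also rose less over the last 0.03 rad. The key may have twisted slightly in the pads, but the holding torque is well above the spring's.
- **Other objects:** The last top picture shows the blue and green keys still in the block. The drill case, hex keys, mallet, vase and crate look to be where they were.
- **Not checked:** I had no direct reading of the plug or tumbler. My last reading was cut off because the hand-in had already closed the robot, so the second after hand-in was not observed.

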